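# Take the chart ruler out of its stowage box

### The arm

A 7-joint arm with a two-finger parallel gripper is mounted at the origin on the work surface. World frame = base frame: x ahead of the robot, y to its left, z up, the work surface at z = 0. Lengths are in mm, angles in rad, forces in N, time in s.
With the tool pointing down it reaches from about 350 to 775 mm from the base axis. Payload 3.1 kg.
Tool frame: the origin (TCP) lies at the very end of the fingers, on their centre line; the grasp point (between the pads) lies behind it (env.pinch_z is the z of the grasp point in the tool frame, in mm); z points along the fingers, y is the line along which they close (so a half turn about z gives the same grasp; the last joint's range is limited). The gripper opens to 85 mm and grips with 20 to 120 N. Pads are 22 mm wide; open, the fingers measure 114 mm over their backs; the gripper's body (76 mm by 85 mm) begins 54 mm behind the grasp point. The pads swing forward as they close: fully open they stand 13 mm farther back than shut.
Start: joints at [-1.293, 0.311, 0.014, 1.512, -0.004, 1.319, -0.027], TCP at [172.88, 522.14, 231.304] pointing down, gripper open.
Joint ranges: [-2.7, 2.7], [-0.3, 1.91], [-1.27, 1.3], [0.12, 2.57], [-1.44, 4.58], [0.2, 2.03], [-3.05, 3.05]. Speed limits (rad/s): [2.79, 2.79, 3.14, 3.14, 3.14, 3.14, 3.14].

### API

Orientations are given as [roll, pitch, yaw] about the fixed x, y, z axes, in that order (R = Rz(yaw) Ry(pitch) Rx(roll)).
In Python, from plant import env gives the robot as it stands. Calls block until the motion is done:
- env.move_to(position, orientation): joint-space move of the TCP to a pose.
- env.move_l(position, speed=150, orientation=None, f_stop=None): straight line of the TCP; orientation=None keeps the orientation; speed is the mean speed in mm/s. With f_stop (N) it stops when the force on the tool has changed by that much, and returns True; else False.
- env.set_joints(angles): joint-space move.
- env.release() and env.grasp(grasp_force=None): open the fingers fully, or close them until they stop; grasp_force is the grip in N (None keeps the last).
- env.wait(seconds).
- env.inverse_kinematics(position, orientation): joint angles nearest the present ones, or None.
- env.sense(): the state.
- env.capture(name): name is "scene" or "side" or "wrist"; returns the picture (384x512x3 uint8, red, green, blue); there is no depth.
- env.calibration(name): a dict with "fx", "fy", "cx", "cy" (pixels), "eye" and "rotation" of the camera in the world. Camera axes: x right, y up, looking along -z (the intrinsics and any distortion apply to the point x, -y, -z); pixel columns grow to the right and rows downward; lengths in mm; the calibration is good to about 2 mm. A picture is of the moment at which its call begins: read the wrist's pose just before it. calibration takes no time and is no camera call; for the wrist camera it gives the pose at the moment of the call.
A pose or a line that the arm cannot do raises env.PlanningError and nothing moves.
- env.sign_off(): hands the job in; it is judged then, once.
The state is a dict: "time_s": time; "joint_pos": joint angles; "dq": joint speeds; "tau": joint torques, N m; "tcp_pos": TCP position; "ee_rot": TCP orientation; "force": force on the tool from outside, world axes, zero at the start; "moment": the same for the moment, N m; "grip_width": opening from 0.0 (shut) to 1.0 (fully open); "grip_force": force on a finger pad.
Only numpy, scipy, OpenCV 4.12 (cv2) and the standard library are available. Lean on these libraries where they do the work, as an engineer would, in place of code of your own. Each camera call takes 0.05 s, during which the arm holds its last target. There are 200 camera calls.

### The job

Turn the red latch on the blue box a full quarter turn so that it is fully open, and leave it so. Then take out the yellow chart ruler, which is longer than the box's opening: tilt it so that the end under the short ledge comes up through the opening first while the other end is still inside, and draw the rest out after it. Finish while holding the ruler still in the gripper, all of it at least 5 cm above the box's cover and resting on nothing else, with the other things on the table left where they are.

Things in the scene. Friction and masses are not known exactly. Their poses are not given: they have to be found in the camera images.
- box: blue plastic stowage box with white cover, fixed to the table, 200 (x) by 390 (y) by 60 mm high. Origin: centre of underside, on the table (z = 0); z up, y along its length. Floor and walls 5 mm; inside 190 by 380 mm, 50 mm from floor to the cover's underside; cover 5 mm thick, its top at 60 mm.
- opening (a point): centre of the cover's one rectangular opening, at the cover's top face; axes as the box. The opening spans the box's x from -65 to +65 mm and y from -155 to +75 mm (230 mm long). At the -y end the ledge of cover is short (hides 35 mm of the inside), at the +y end long (115 mm).
- latch (a joint): red quarter-turn latch on a vertical pivot: 0 = closed, bar pointing along the box's -x, across the opening above the ruler's grip; 1.571 = fully open (stop), bar along the box's +y, over the cover. Opens clockwise seen from above, stays where left (friction 0.06 N m). Starts up to 0.3 rad from closed.
- latch_post (a point): centre of the top of the latch's upright round red post (16 mm diameter, 30 mm tall, top 100 mm above the table) on the bar's end, 88 mm from the pivot. The bar is 16 mm wide, 8 mm thick, its top 70 mm above the table. The post can be pinched or pushed from above.
- latch_pivot (a point): pivot of the latch on the cover's top face, at x = 88, y = -20 mm of the box; axes as the box. Its steel boss is 20 mm across and ends 71 mm above the table
- ruler: yellow plastic chart ruler, 300 (y) by 40 (x) by 6 mm thick, about 0.16 kg, lying loose and flat on the box's floor roughly along the box. In the middle of its top a black grip bar, 18 mm wide (x), 70 mm long (y), its top 28 mm above the ruler's underside. Origin: centre of the underside; z up.
- ruler_head (a point): the ruler's -y end (middle of its end face), which starts under the short ledge
- ruler_tail (a point): the ruler's +y end (middle of its end face), which starts under the long ledge
- turntable: round bamboo turntable, 280 mm across, 26 mm high, fixed; origin centre of underside
- pen_holder: white ceramic pen holder with pens on the turntable, 72 mm across, 95 mm high (pens to 155); origin centre of underside
- stopwatch: orange plastic stopwatch on the turntable, 60 mm across, 16 mm thick; origin centre of underside
- dividers: steel chart dividers lying on the turntable, 150 mm long (its x); origin between the legs, at the underside
- mug: blue ceramic mug, 80 mm across, 92 mm high; origin centre of underside
- compass: round black hand bearing compass, 90 mm across, 31 mm high; origin centre of underside
Things that resemble listed ones, but are neither listed nor needed, are in the scene too. What is meant by the pen_holder is not purple, and is the smaller of those in its own colour.

How it is judged:
By the outcome, as a careful person would: the job done as asked, in the order asked, and still so for the second after the job is handed in, while the arm keeps its last pose, push and grip.
It also fails if it takes over 50 s, if anything falls off the work surface, if the arm or the gripper's body presses on something with over 40 N, if the wrist force passes 120 N, or if a joint passes its speed limit or range.

## Working session

There is one attempt and no reset: what is moved stays moved. The work goes in short steps, each a Python script; the robot and the scene stay as the last script left them, time stands still between calls to the robot, and variables do not carry over. Pictures are saved under pics/ and viewed, at most 10 in all, crops included, and the job is handed in when it is done.

```bash
ls; mkdir -p pics; python3 - <<'E'
from plant import env
import cv2
for n in("scene","side"):
    im=env.capture(n); cv2.imwrite(f"pics/{n}0.png",im[:,:,::-1]); c=env.calibration(n); print(n,c)
print(env.pinch_z,env.sense())
E
```

```text
pics
scene {'fx': 430.28826437486657, 'fy': 430.28826437486657, 'cx': 257.8526945131569, 'cy': 187.9650104627625, 'eye': array([1255.27919095,  706.25460872,  995.40341006]), 'rotation': array([ 0.84204841, -0.01097   ,  2.31406806])}
side {'fx': 466.29882729239836, 'fy': 466.29882729239836, 'cx': 254.05127964210917, 'cy': 191.0749984402521, 'eye': array([-386.55980708, 1215.27790575, 1063.82273623]), 'rotation': array([ 0.9901882 , -0.01802258, -2.50868228])}
-18.700000000000003 {'time_s': 0.1, 'joint_pos': array([-1.29268863,  0.31162461,  0.01400927,  1.51290817, -0.0044249 ,
        1.31922209, -0.02722049]), 'dq': array([-0.00105214, -0.0004857 ,  0.00078301, -0.00430257,  0.0005568 ,
       -0.00050601, -0.00100388]), 'tau': array([ 2.13279122e-04, -3.80852294e+01,  1.46330344e-01, -2.31244469e+01,
        1.23960228e-02,  8.06360302e-03, -2.24345683e-05]), 'tcp_pos': array([172.6888822 , 521.48444668, 230.33669317]), 'ee_rot': array([-3.13946258e+00,  6.99393067e-05,  2.82181928e+00]), 'force': array([ 0.41158485, -0.27160033, -0.17660489]), 'moment': array([ 0.02298676, -0.00474792,  0.02168909]), 'grip_force': 0.0, 'grip_width': 0.9947793191949643}
```

View pics/scene0.png

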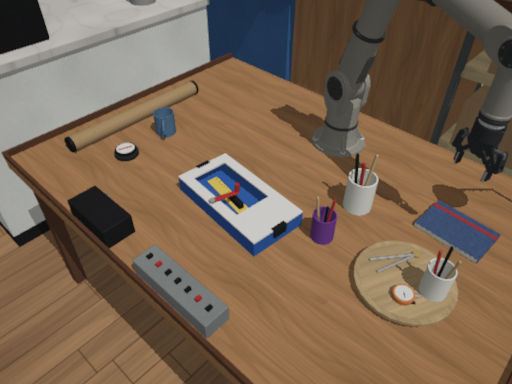

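View pics/side0.png

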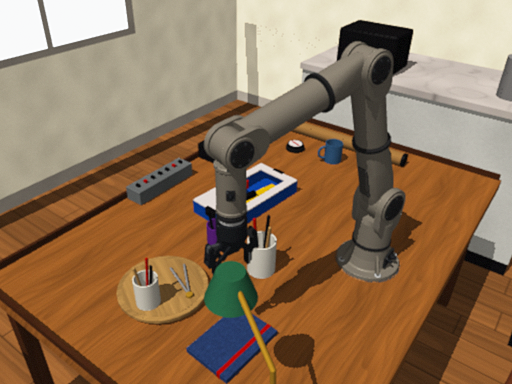

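The scene picture shows the box at about (240,200), with the red latch at (225,195) and the yellow ruler at (228,193). The pen holder on the turntable is at (437,280). It is white and smaller than the other white one at (360,192), and the third one, at (323,225), is purple. Next I'll enlarge the box.

```bash
python3 - <<'E'
import cv2
im=cv2.imread("pics/scene0.png")
cv2.imwrite("pics/crop0.png",cv2.resize(im[145:255,170:310],None,fx=5.4,fy=5.4,interpolation=cv2.INTER_CUBIC))
E
cat > h.py <<'E'
import numpy as np, cv2
from scipy.spatial.transform import Rotation as R
from plant import env
def ray(c,u,v):
    d=R.from_euler('xyz',c['rotation']).apply([(u-c['cx'])/c['fx'],-(v-c['cy'])/c['fy'],-1]); return np.array(c['eye']),d
def at_z(c,u,v,z):
    e,d=ray(c,u,v); return e+d*(z-e[2])/d[2]
def proj(c,p):
    q=R.from_euler('xyz',c['rotation']).inv().apply(np.atleast_2d(p)-c['eye']); return np.c_[c['cx']+c['fx']*q[:,0]/-q[:,2],c['cy']-c['fy']*q[:,1]/-q[:,2]]
E
python3 - <<'E'
from h import *
c=env.calibration("scene"); print(proj(c,[[0,0,0],[172.7,521.5,230]]))
for p in [(228,156),(300,207)]: print(at_z(c,*p,60))
E
```

```text
[[337.94442338 140.5672621 ]
 [468.40129064 174.28856907]]
[ 423.90224519 -188.14556841   60.        ]
[452.29698117 160.51074086  60.        ]
```

View pics/crop0.png

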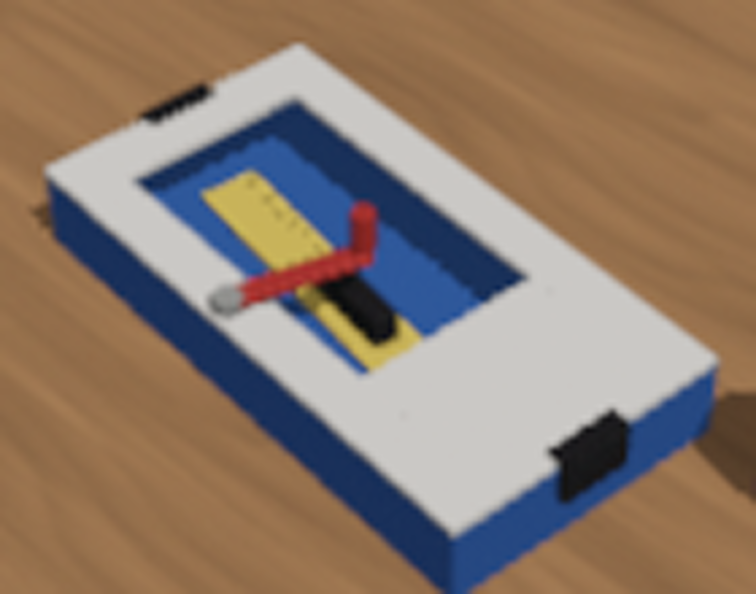

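The crop shows these pixel positions:
- **Cover corners:** (298,42), (45,172), (452,535) and (717,358).
- **Opening corners:** (298,98), (135,180), (365,375) and (525,277).
- **Latch:** boss at (228,298), post top at (363,210).
- **Ruler:** head still showing at (228,180); the grip's top runs from about (335,282) to (385,325).

The +x side (pivot) faces away from the robot, so I'll fit the box pose to these points.

```bash
cat > m.py <<'E'
from h import *
from scipy.optimize import least_squares
c=env.calibration("scene")
P=np.array([[298,42],[45,172],[452,535],[717,358],[298,98],[135,180],[365,375],[525,277],[228,298]])/5.4+[170-.4,145-.4]
B=np.array([[-100,-195,60],[100,-195,60],[100,195,60],[-100,195,60],[-65,-155,60],[65,-155,60],[65,75,60],[-65,75,60],[88,-20,71]])
W=lambda q,b:R.from_euler('z',q[2]).apply(b)+[q[0],q[1],0]
s=least_squares(lambda q:(proj(c,W(q,B))-P).ravel(),[500,0,0])
q=s.x; print(q); print(s.fun.reshape(-1,2).round(2))
px=lambda u,v:(u/5.4+169.6,v/5.4+144.6)
inv=lambda p:R.from_euler('z',-q[2]).apply(p-np.array([q[0],q[1],0]))
def show(n,uv,z): p=at_z(c,*px(*uv),z); print(n,p.round(1),inv(p).round(1))
show('post',(363,208),100)
for uv in [(203,192),(252,170)]: show('ruler vis',uv,11)
for uv in [(335,283),(385,342),(396,312),(374,343),(395,318),(330,275)]: show('grip',uv,33)
for uv in [(420,335),(370,372)]: show('ruler edges',uv,11)
print(W(q,[0,-20,0]),env.sense()['time_s'])
E
python3 m.py
```

```text
[ 5.38924133e+02 -2.64226283e+01 -1.11221098e-01]
[[ 0.31  0.43]
 [ 0.   -0.38]
 [ 0.23 -0.31]
 [ 0.4   0.36]
 [-0.59 -0.75]
 [-1.21 -0.35]
 [-0.57  0.82]
 [ 1.45  0.19]
 [-0.1  -0.47]]
post [538.7 -29.3 100. ] [  0.1  -2.9 100. ]
ruler vis [ 527.4 -188.9   11. ] [   6.6 -162.8   11. ]
ruler vis [ 490.4 -182.    11. ] [ -30.9 -160.    11. ]
grip [546. -48.  33.] [  9.5 -20.7  33. ]
grip [561.9   9.8  33. ] [18.8 38.5 33. ]
grip [539.   -3.3  33. ] [-2.5 22.9 33. ]
grip [566.9   5.6  33. ] [24.3 35.  33. ]
grip [ 5.431e+02 -2.000e-01  3.300e+01] [ 1.2 26.6 33. ]
grip [543.1 -55.3  33. ] [  7.3 -28.3  33. ]
ruler edges [527.1   5.1  11. ] [-15.2  30.   11. ]
ruler edges [570.4   5.2  11. ] [27.8 34.9 11. ]
[536.70429469 -46.29905444   0.        ] 0.1
```

The box fit has about 1 px residuals: centre (539,-26), yaw -0.111. The post is 89.5 mm from the pivot (expected 88), so the latch stands at about 0.19 rad. The ruler head is at box y≈-161. Now I'll move above the post and take a wrist picture to refine.

```bash
python3 - <<'E'
from h import *
yaw=np.pi/2-0.111
env.move_to([539,-40,290],[np.pi,0,yaw]); env.wait(.3)
c=env.calibration("wrist"); im=env.capture("wrist")
import pickle; pickle.dump(c,open("w1.pkl","wb"))
cv2.imwrite("pics/w1.png",im[:,:,::-1]); cv2.imwrite("pics/w1b.png",cv2.resize(im,(800,600),interpolation=cv2.INTER_CUBIC)[:,:,::-1]); s=env.sense();print(c,s['tcp_pos'],s['joint_pos'],s['time_s'])
E
```

```text
{'fx': 292.3787903990629, 'fy': 292.3787903990629, 'cx': 253.672302482162, 'cy': 191.5143967807175, 'eye': array([547.83275089,  40.02597884, 432.59456937]), 'rotation': array([-3.12899899e-01, -1.73203917e-04, -1.09315602e-01])} [539.02093873 -39.72024656 289.97945535] [-0.6051581   0.34525757  0.89276151  1.44965303 -0.26807887  1.4736862
  0.1738525 ] 2.8417
```

View pics/w1b.png

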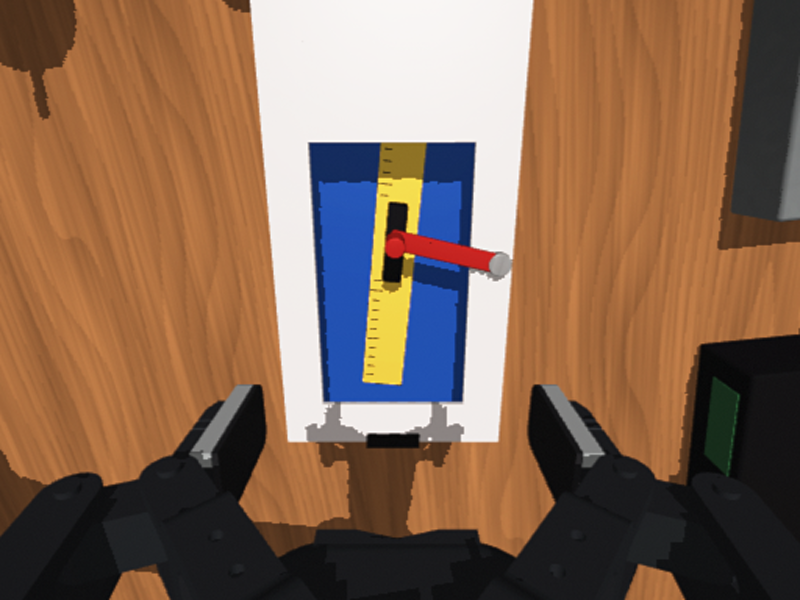

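The wrist picture shows:
- **Opening corners:** (309,142), (476,142), (463,402) and (325,402).
- **Latch:** boss at (500,264), post top at (395,247).
- **Ruler:** head corners at (362,382) and (402,385).
- **Grip:** top corners at (390,203), (408,204), (401,282) and (383,281).

```bash
cat > m2.py <<'E'
from h import *
import pickle
from scipy.optimize import least_squares
c=pickle.load(open("w1.pkl","rb"))
k=lambda a:(np.array(a)+.5)/1.5625-.5
P=k([[325,402],[463,402],[476,142],[309,142],[288,442],[498,442],[500,264]])
B=np.array([[-65,-155,60],[65,-155,60],[65,75,60],[-65,75,60],[-100,-195,60],[100,-195,60],[88,-20,71]])
W=lambda q,b:R.from_euler('z',q[2]).apply(b)+[q[0],q[1],0]
s=least_squares(lambda q:(proj(c,W(q,B))-P).ravel(),[540,-26,-.11])
q=s.x; print(q); print(s.fun.reshape(-1,2).round(2).tolist())
inv=lambda p:R.from_euler('z',-q[2]).apply(p-np.array([q[0],q[1],0]))
def show(n,uv,z): p=at_z(c,*k(uv),z); print(n,p.round(1),inv(p).round(1))
show('post',(395,247),100)
G=k([[362,382],[402,385],[390,203],[408,204],[401,282],[383,281]])
GB=np.array([[-20,-150,6],[20,-150,6],[-9,35,28],[9,35,28],[9,-35,28],[-9,-35,28]])
s=least_squares(lambda r:(proj(c,W(r,GB)+[0,0,5])-G).ravel(),[540,-40,-.2]); r=s.x
print('ruler',r,s.fun.reshape(-1,2).round(2).tolist(),inv(np.array([r[0],r[1],0])),r[2]-q[2])
E
python3 m2.py
```

```text
[ 5.37292796e+02 -2.64490042e+01 -1.08195540e-01]
[[-1.24, 1.35], [0.32, 1.25], [0.39, -0.62], [-0.68, -0.5], [0.29, -0.55], [0.25, -0.7], [0.65, 0.34]]
post [539.4 -26.3 100. ] [  2.1   0.3 100. ]
ruler [ 5.38308222e+02 -3.68301362e+01 -2.01142479e-01] [[0.52, -0.4], [-0.32, -0.28], [-0.88, -0.17], [0.92, 0.44], [0.45, 0.38], [-0.67, -0.1]] [  2.13049082 -10.21077876   0.        ] -0.09294693979522856
```

Both views agree to within 2 mm: box (538,-26.4,-0.11), ruler centre (2,-10) in the box. Next is the latch, with an IK check of the tilted poses in the same script.

```bash
cat >> h.py <<'E'
q=np.array([538,-26.4,-0.110]); RB=R.from_euler('z',q[2])
W=lambda b:RB.apply(b)+[q[0],q[1],0]
OG=R.from_euler('xyz',[np.pi,0,np.pi/2])   # tool in ruler frame
def pose(y,z,th,x=0,dyaw=0,tz=10.):
    """TCP pose for ruler underside centre (box frame), tilted th (head up); tz = TCP height above the ruler's underside"""
    Rr=RB*R.from_euler('z',dyaw)*R.from_euler('x',-th)
    return W([x,y,z])+Rr.apply([0,0,tz]), (Rr*OG).as_euler('xyz')
E
python3 - <<'E'
from h import *
th=np.radians(17)
for y,z,t in [(-10,5,0),(18,10,0),(25,54,th),(-90,89,th),(-90,210,th)]:
    p,o=pose(y,z,t); print(p.round(),o.round(2),env.inverse_kinematics(p,o) is not None)
o=[np.pi,0,np.pi/2+q[2]]
post=np.array([538.9,-27.8]); piv=W([88,-20,0])
env.move_to([*post,150],o); env.move_l([*post,77],speed=80,f_stop=8)
print(env.sense()['tcp_pos']); env.grasp(25)
s=env.sense(); print(s['grip_width'],s['grip_force'],s['force'])
d=RB.inv().apply(np.array([*s['tcp_pos'][:2],0])-piv); a0=np.arctan2(d[1],-d[0]); print('a0',a0,np.hypot(*d[:2]))
for a in np.linspace(a0,np.pi/2+.12,14)[1:]:
    p=W([88-88*np.cos(a),-20+88*np.sin(a),77])
    st=env.move_l(p,speed=90,f_stop=12); s=env.sense()
    print(round(a,2),st,s['tcp_pos'].round(1),s['force'].round(1))
    if st: break
print(s['time_s'])
E
```

```text
[537. -36.  15.] [3.14 0.   1.46] True
[540.  -9.  20.] [3.14 0.   1.46] True
[541.   1.  64.] [3.14 0.3  1.46] True
[ 528. -113.   99.] [3.14 0.3  1.46] True
[ 528. -113.  220.] [3.14 0.3  1.46] True
[539.46273725 -27.98124854  77.52055833]
0.1784563999739849 25.02442628145218 [-0.72099304  0.43657743  0.94110651]
a0 0.2123572312565533 89.04563714198181
0.33 False [542.8 -17.6  77. ] [-3.8 -0.1  5.2]
0.44 False [547.2  -8.9  76.9] [-5.1  1.2  4.3]
0.55 False [5.531e+02 2.000e-01 7.690e+01] [-5.9  3.   5.2]
0.67 False [559.7   8.4  76.9] [-4.5  3.1  5.9]
0.78 False [566.9  15.7  76.9] [-5.7  4.1  6.1]
0.89 False [575.3  22.6  76.9] [-4.5  4.7  5.4]
1.01 False [584.2  28.4  76.9] [-4.4  7.2  6.9]
1.12 False [593.6  33.1  76.9] [-4.8  7.7  5.4]
1.24 False [603.6  36.2  76.8] [-2.8  7.8  4. ]
1.35 False [613.9  38.2  76.8] [-1.5  7.   2.7]
1.46 False [624.2  38.3  76.7] [-0.3  7.   2.5]
1.58 False [632.5  37.6  76.6] [-3.9  7.4  5.6]
1.69 True [632.1  37.9  76.4] [-4.  -0.5  8.3]
8.475
```

```bash
python3 - <<'E'
from h import *
env.release(); s=env.sense(); p=s['tcp_pos']
env.move_l([p[0],p[1],150],speed=150)
env.move_l([545,20,230],speed=250); env.wait(.2)
c=env.calibration("wrist"); im=env.capture("wrist")
import pickle; pickle.dump(c,open("w2.pkl","wb"))
cv2.imwrite("pics/w2.png",cv2.resize(im,(800,600),interpolation=cv2.INTER_CUBIC)[:,:,::-1])
k=lambda a:(np.array(a)+.5)*1.5625-.5
print(k(proj(c,[W([88,68,100]),W([88,-20,71]),W([88,68,70])])),k(proj(c,[W(v) for v in ([65,75,60],[-65,75,60],[65,-155,60])])),env.sense()['time_s'])
E
```

```text
[[547.61181646 258.97011959]
 [523.4656826  370.54448416]
 [534.86278835 249.25580306]] [[497.98520181 235.84218596]
 [308.05337201 233.79269007]
 [478.13831249 511.55727498]] 10.6833
```

View pics/w2.png

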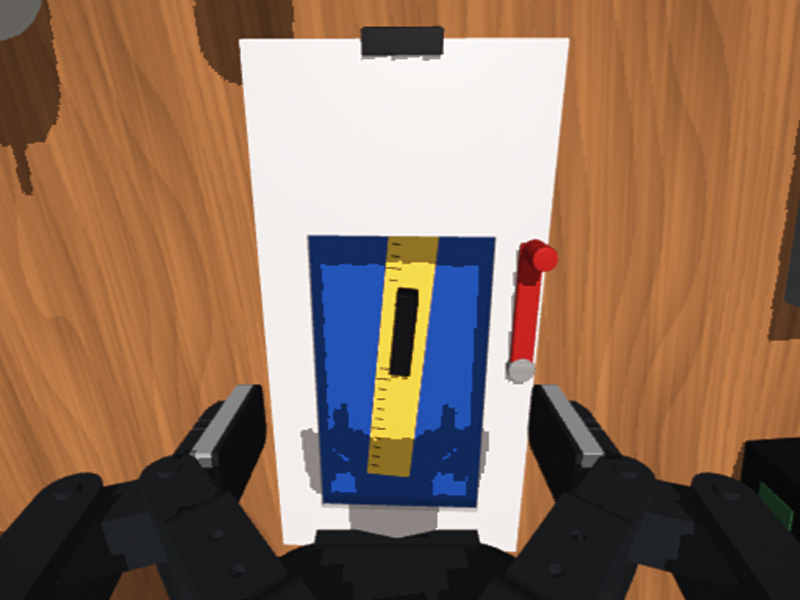

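The latch bar now runs straight along the box's +y. The boss is at (521,370) and the post at (545,258), where the fully open position predicts (523,370) and (547,259), so it is open against its stop. Now I'll grasp the ruler's grip, seen at (404,332).

```bash
sed -i 's/q=np.array(\[538,/q=np.array([537.3,/' h.py; python3 - <<'E'
from h import *
import pickle
c=pickle.load(open("w2.pkl","rb"))
print('grip centre',at_z(c,403.7/1.5625,332/1.5625,33))
p,o=pose(-10.2,5,0,x=1.5,dyaw=-0.093,tz=8.5); print(p)
env.move_to([p[0],p[1],160],o); env.wait(.1)
print(env.move_l([p[0],p[1],90],speed=120,f_stop=10), env.move_l(p,speed=60,f_stop=8))
print(env.sense()['tcp_pos'],env.sense()['force'])
env.grasp(70); env.wait(.2); s=env.sense(); print(s['grip_width'],s['grip_force'],s['force'],s['tcp_pos'],s['time_s'])
E
```

```text
grip centre [538.61079069 -33.64367118  33.        ]
[537.67119548 -36.70301965  13.5       ]
False False
[538.0804814  -36.75127424  13.91294525] [-0.4260608   0.11909259 -0.36936765]
0.19486144609880285 71.84791445732117 [-0.65150686 -0.77315299  3.62374129] [537.9725558  -36.77586532  13.78555927] 14.225
```

The width reading fits the 18 mm grip. Now lift and shift toward +y, tilt about the tail, then draw it out along the ruler's direction.

```bash
python3 - <<'E'
from h import *
def go(y,z,th,v=80,x=0,dyaw=0,f=10):
    p,o=pose(y,z,th,x,dyaw,8.5); st=env.move_l(p,speed=v,orientation=o,f_stop=f); s=env.sense()
    print(round(y),round(z),round(np.degrees(th)),st,s['tcp_pos'].round(1),s['force'].round(1),round(s['grip_width'],3),s['time_s'])
    if st: raise SystemExit
go(-10.2,10,0,40,1.5,-.093)
go(18,11,0,50)
for d in (3,6,9,12,15,17):
    t=np.radians(d); go(168-150*np.cos(t),11+150*np.sin(t),t,40)
im=env.capture("scene"); cv2.imwrite("pics/s2.png",cv2.resize(im[100:270,150:350],None,fx=4,fy=3.5,interpolation=cv2.INTER_CUBIC)[:,:,::-1])
E
```

```text
-10 10 0 False [537.4 -36.6  18.3] [-0.1  0.5 -1.7] 0.194 14.5
18 11 0 False [539.3  -8.7  19.6] [ 0.4  0.2 -2.2] 0.192 15.2167
18 19 3 False [539.5  -7.5  27.3] [-0.2  0.4 -1.2] 0.189 15.5667
19 27 6 False [539.4  -6.7  35. ] [-0.2 -0.4 -0.5] 0.192 15.9167
20 34 9 False [539.5  -5.2  42.6] [-0.1 -0.3 -0.9] 0.193 16.2667
21 42 12 False [539.8  -3.4  50.3] [ 0.3 -0.7 -2. ] 0.193 16.6167
23 50 15 False [540.1  -1.1  57.8] [-0.7 -0.1 -0.2] 0.193 16.9667
25 55 17 False [540.4   0.9  62.8] [-0.3  0.1 -1.9] 0.193 17.25
```

View pics/s2.png

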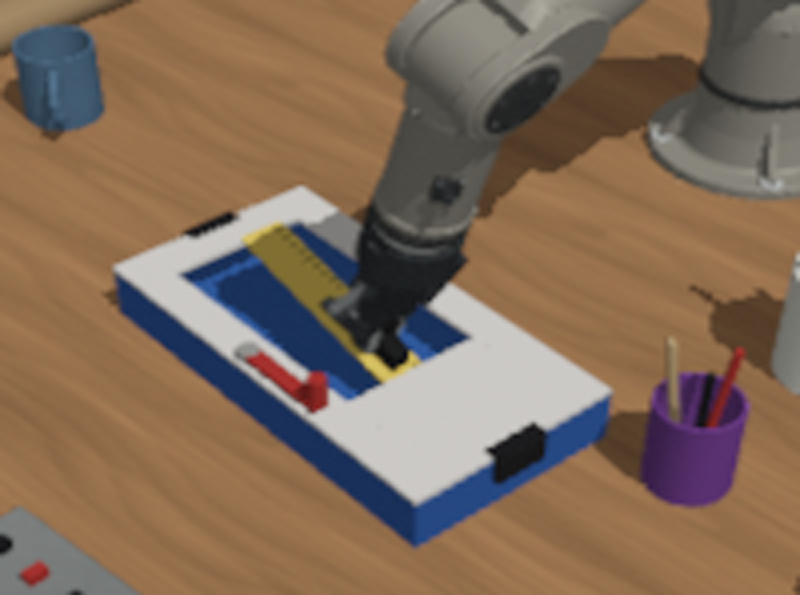

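The ruler is tilted in the grip with its head at (268,232) in the crop, and the latch is still open. Next I'll check the head's projected position, then draw it out.

```bash
python3 - <<'E'
from h import *
t=np.radians(17); c=env.calibration("scene")
Rr=R.from_euler('x',-t); h=Rr.apply([[-20,-150,6],[20,-150,6]])+[0,168-150*np.cos(t),11+150*np.sin(t)]
print(h,(proj(c,[W(v) for v in h])-[150,100])*[4,3.5])
def go(y,z,th,v=80,f=10):
    p,o=pose(y,z,th,tz=8.5); st=env.move_l(p,speed=v,orientation=o,f_stop=f); s=env.sense()
    print(round(y),round(z),round(np.degrees(th)),st,s['tcp_pos'].round(1),s['force'].round(1),round(s['grip_width'],3),s['time_s'])
    if st: raise SystemExit
y0,z0=168-150*np.cos(t),11+150*np.sin(t)
for d in (30,60,90,120): go(y0-d*np.cos(t),z0+d*np.sin(t),t,70)
y1,z1=y0-120*np.cos(t),z0+120*np.sin(t)
go(y1,z1+60,t,100); go(y1,225,t,120); go(y1,225,0,80)
env.wait(.5); print(env.sense()['force'],env.sense()['dq'].round(3))
im=env.capture("scene"); cv2.imwrite("pics/s3.png",im[:,:,::-1])
E
```

```text
[[ -20.         -117.13719656  104.44933995]
 [  20.         -117.13719656  104.44933995]] [[280.86043613 217.40537764]
 [242.02400061 234.54622104]]
-4 64 17 False [537.1 -28.3  71.9] [-0.2  0.1 -1.4] 0.192 17.875
-33 72 17 False [533.9 -56.7  80.6] [-0.5 -0.5 -2.6] 0.191 18.45
-62 81 17 False [530.8 -85.3  89.3] [-0.1  0.  -1.8] 0.194 19.025
-90 90 17 False [ 527.6 -113.8   98.1] [-0.6  0.4 -1.4] 0.188 19.6
-90 150 17 False [ 527.3 -113.1  157.5] [ 0.6 -0.3 -1.5] 0.193 20.35
-90 225 17 False [ 527.1 -113.2  232.2] [-0.2  0.3 -1.1] 0.192 21.125
-90 225 0 False [ 526.4 -117.6  232.8] [ 0.4  0.3 -1.4] 0.194 21.575
[-0.72024512  0.35505469 -1.91044759] [ 0.007 -0.003  0.003  0.001 -0.     0.     0.   ]
```

View pics/s3.png

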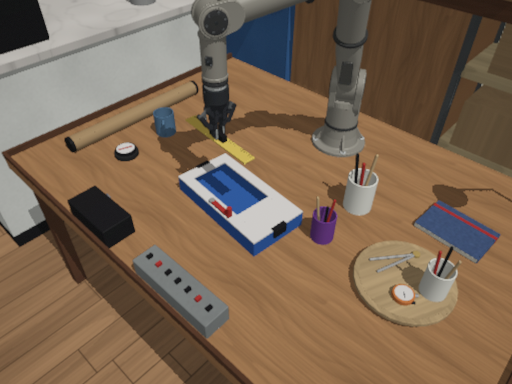

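The ruler is held level well above the box, from (190,117) to (253,160). The latch at (220,207) still lies along the cover, and the other things look unmoved. Handing in.

```bash
python3 -c "
from plant import env
print(env.sign_off())"
```

```text
the job is handed in; nothing more can be done
None
```

I turned the latch fully open to its stop and drew the ruler out head end first; the gripper now holds it still, about 16 cm above the cover. In the last picture the other things look unmoved, and the job was handed in at about 22 s (no verdict was returned).

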